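# Clear the corner jig and hold a carving block square in it

### The job

Slide the roll of paper tape up off the dowel of the plywood corner jig and stand it upright on the cork mat, about in the middle, and let go of it. Then take the long foam carving block, set it flat on the jig's bed with its long side along the side fence, and press it into the corner so that it bears against the side fence and the end stop at the same time. Finish while still holding it pressed there, ready for marking out; leave everything else on the table where it is.

Things in the scene. Friction and masses are not known exactly. Their poses are not given: they have to be found in the camera images.
- jig: Fixed plywood corner jig, bed 230 (x) x 120 (y) x 15 mm; origin: centre of its underside, x roughly away from the robot. Inner faces: side fence y = +40, end stop x = +95 mm (small gap between). Fixed dowel 14 mm thick at x = -36, y = 0, 62 mm high above the bed. Seated block: its origin at x = 40, y = 12.5, z = 15 mm, length along x; the roll on the dowel overlaps that place, the bare dowel not.
- side_fence: White laminate side fence of the jig, fixed and slick (friction about 0.2), 80 mm long (along jig x) x 20 mm x 28 mm high above the bed; origin at the centre of its underside, on the bed's upper face at jig x = 43, y = 50 mm. Its inner face looks to jig -y.
- end_stop: White laminate end stop of the jig, fixed and slick (friction about 0.2), 20 mm x 90 mm (along jig y) x 28 mm high above the bed; origin at the centre of its underside, on the bed's upper face at jig x = 105, y = -15 mm. Its inner face looks to jig -x.
- roll: Roll of cream paper tape, a rigid ring 60 mm outside diameter, 26 mm bore, 48 mm high, about 90 g; origin at the centre of its underside, z along its axis. At the start it stands on the jig's bed, loosely round the dowel, and the dowel's top stands 14 mm above the roll's.
- mat: Square cork mat fixed flat on the table, 110 x 110 x 4 mm; origin at the centre of its underside.
- block: Long block of rigid pale green foam, 110 (x) x 55 (y) x 75 mm high, about 180 g; origin: centre of its underside. Loose on the table; half a turn about z makes no difference. Gripped across the 55 mm width with the fingertips over 30 mm above its underside, the fingers pass over the fences (28 mm high).
- offcut: Bystander: short offcut of the same foam, 60 x 55 x 45 mm high; origin at the centre of its underside.
- clay: Bystander: slab of dark green modelling clay with rounded edges, 130 x 75 x 60 mm high; origin at the centre of its underside.
- flask: Bystander: black drinking bottle, 72 mm across, 220 mm high; origin at the centre of its underside.
- glue: Bystander: white glue bottle, 44 mm across, 120 mm high; origin at the centre of its underside.
- knife: Bystander: spatula-like modelling tool with a wooden handle lying flat, about 250 mm long, its length along its x.
- ruler: Bystander: flat aluminium ruler, 30 x 300 (y) x 4 mm; origin at the centre of its underside.
- mug: Bystander: white mug, 80 mm across, 95 mm high; origin at the centre of its underside.
Things that resemble listed ones, but are neither listed nor needed, are in the scene too. Leave any turquoise look-alike of the block alone.

How it is judged:
By the outcome, as a careful person would: the job done as asked, in the order asked, and still so for the second after the job is handed in, while the arm keeps its last pose, push and grip.
It also fails if it takes over 64 s, if anything falls off the work surface, if the arm or the gripper's body presses on something with over 40 N, if the wrist force passes 120 N, or if a joint passes its speed limit or range.

### The arm

A 6-joint arm with a two-finger parallel gripper is mounted at the origin on the work surface. World frame = base frame: x ahead of the robot, y to its left, z up, the work surface at z = 0. Lengths are in m, angles in rad, forces in N, time in s.
With the tool pointing down it reaches from about 0.325 to 0.775 m from the base axis. Payload 9.3 kg.
Tool frame: the origin (TCP) lies midway between the tips of the shut fingers; the grasp point (between the pads) lies 19 mm behind it; z points along the fingers, y is the line along which they close (so a half turn about z gives the same grasp; the last joint's range is limited). The gripper opens to 85 mm and grips with 20 to 120 N. Pads are 22 mm wide; open, the fingers measure 114 mm over their backs; the gripper's body (76 mm by 85 mm) begins 54 mm behind the grasp point. The pads swing forward as they close: fully open they stand 13 mm farther back than shut.
Start: joints at [0.963, 0.259, 0.021, 1.334, 0, 1.418], TCP at [0.242, 0.494, 0.201] pointing down, gripper open.
Joint ranges: [-3.04, 3.04], [-0.91, 1.82], [-1.04, 1.36], [-1.92, 1.95], [-1.52, 1.45], [-3.14, 3.14]. Speed limits (rad/s): [2.22, 2.22, 2.79, 3.14, 3.14, 3.14].

### API

Orientations are given as a unit quaternion [w, x, y, z].
In Python, from station import robot, viewer gives the robot as it stands.
- The arm moves only by the shell command python3 -m jog 'ROWS' [FORCE]. ROWS is JSON, a list of rows, each an object with "linear": the shift along the tool's x, y, z as a fraction of full scale, a list of three; "angular": the turn, a rotation vector about the tool's x, y, z as a fraction of full scale, a list of three; "gripper": the closure, from 0 (fully open) to 1 (shut). A call has exactly 8 rows; each row shifts and turns the commanded pose from where the row before left it, along the tool's axes as they then stand; what a row does not reach is not made up. Full scale, the value 1, is 50 mm for a shift and 0.08 rad for a turn. A row lasts 1/10 s, in which the tool goes at most 50 mm and 8.59 degrees, less where a joint would pass 70% of its speed; a pose out of reach is approached as far as the arm can. A call with a number of a shift or a turn outside -1 to 1 is refused whole. A call with a gripper value outside its range is refused whole. The fingers move at their own pace and stop on an object; FORCE is the grip in N (left out, the last holds). Time passes only in rows, so rows that do not move let the fingers close, or fill a call up. It gives the time, the measured TCP pose, the force, the opening and the grip force at its end, in the units of the state.
- robot.get_state(): the state, without advancing time (a new reading comes with each control period).
- viewer.capture(name): name is "scene" or "side" or "wrist"; returns the picture (400x640x3 uint8, blue, green, red); there is no depth.
- viewer.get_calibration(name): a dict with "vertical_fov" (degrees; the focal length in pixels is half the picture's height over the tangent of half this angle, whatever the lens; pixels are square), "cx", "cy" (the principal point, pixels), "k1" (the pictures are not rectified: a ray, as slopes to the right and down, at radius r is drawn at 1 + k1 r^2 times it, then the intrinsics apply), "pose" (4x4, takes a point from camera to world coordinates); the wrist camera has in their place "hand_eye" (4x4, takes a point from camera to tool coordinates, whose origin is the TCP and whose axes are the flange's). Camera axes: x right, y down, z forward; pixel columns grow to the right and rows downward; lengths in m; the calibration is good to about 2 mm. A picture is of the moment at which its call begins: read the wrist's pose just before it. get_calibration takes no time and is no camera call.
- robot.job_done(): hands the job in; it is judged then, once.
The state is a dict: "clock": time; "q": joint angles; "joint_velocities": joint speeds; "effort": joint torques, N m; "tool_pos": TCP position; "ee_rot": TCP orientation; "wrist_force": force on the tool from outside, world axes, zero at the start; "moment": the same for the moment, N m; "opening": finger opening in m; "gripper_force": force on a finger pad.
Only numpy, scipy, OpenCV 4.12 (cv2) and the standard library are available. Lean on these libraries where they do the work, as an engineer would, in place of code of your own. Each camera call takes 0.05 s, during which the arm holds its last target. There are 200 camera calls.

## Working session

There is one attempt and no reset: what is moved stays moved. The work goes in short steps, Python scripts to look and compute and a shell command to move; the robot and the scene stay as the last step left them, time stands still between calls to the robot, and variables do not carry over. Pictures are saved under pics/ and viewed, at most 10 in all, crops included, and the job is handed in when it is done.

```bash
ls; mkdir -p pics; cat > h.py <<'E'
import numpy as np, cv2
from station import robot, viewer
from scipy.spatial.transform import Rotation as R
def cal(n):
    c=viewer.get_calibration(n)
    if 'pose' in c: T=np.array(c['pose'])
    else:
        s=robot.get_state(); w=np.eye(4); q=s['ee_rot']
        w[:3,:3]=R.from_quat([q[1],q[2],q[3],q[0]]).as_matrix(); w[:3,3]=s['tool_pos']
        T=w@np.array(c['hand_eye'])
    f=200/np.tan(np.radians(c['vertical_fov'])/2)
    return c,T,f
def px2w(n,uv,z,ct=None):
    c,T,f=ct or cal(n)
    d=(np.array(uv,float)-[c['cx'],c['cy']])/f
    u=d.copy()
    for _ in range(30): u=d/(1+c['k1']*(u@u))
    r=T[:3,:3]@np.array([u[0],u[1],1]); o=T[:3,3]
    return o+r*(z-o[2])/r[2]
def w2px(n,P,ct=None):
    c,T,f=ct or cal(n)
    p=T[:3,:3].T@(np.array(P)-T[:3,3]); u=p[:2]/p[2]
    return u*(1+c['k1']*(u@u))*f+[c['cx'],c['cy']]
E
python3 - <<'E'
from h import *
for n in ['scene','side']:
    im=viewer.capture(n); cv2.imwrite(f'pics/{n}0.png',im)
    c,T,f=cal(n); print(n,f,c['cx'],c['cy'],c['k1'],T.round(3).tolist())
c,T,f=cal('wrist');print(c)
s=robot.get_state();print(s)
a=cv2.imread('pics/scene0.png');cv2.imwrite('pics/scene0b.png',cv2.resize(a,(800,500),interpolation=cv2.INTER_CUBIC))
E
```

```text
pics
scene 392.3008745805445 318.72879671236814 207.0106704748498 -0.002629366903525033 [[-0.154, 0.78, -0.606, 1.296], [0.988, 0.112, -0.107, 0.089], [-0.016, -0.616, -0.788, 0.991], [0.0, 0.0, 0.0, 1.0]]
side 505.2257448157412 312.50959329301986 195.62791345252714 -0.1258498992475479 [[0.743, -0.412, 0.527, -0.27], [-0.669, -0.461, 0.583, -0.958], [0.003, -0.786, -0.618, 1.022], [0.0, 0.0, 0.0, 1.0]]
{'vertical_fov': 66.39093818787273, 'cx': 320.63273016952235, 'cy': 200.51013502398118, 'k1': -0.04617665424215036, 'hand_eye': array([[ 7.05938670e-04, -9.63518638e-01, -2.67640310e-01,
         6.80641804e-02],
       [ 9.99999617e-01,  8.18527902e-04, -3.09103248e-04,
         9.94379713e-04],
       [ 5.16897802e-04, -2.67639989e-01,  9.63518847e-01,
        -1.72781755e-01],
       [ 0.00000000e+00,  0.00000000e+00,  0.00000000e+00,
         1.00000000e+00]])}
{'clock': 0.1, 'q': array([9.63423625e-01, 2.59172302e-01, 2.08429338e-02, 1.33370442e+00,
       9.99438913e-06, 1.41821845e+00]), 'joint_velocities': array([-0.00035097, -0.00023604,  0.00186034, -0.00032823, -0.00235234,
        0.00050234]), 'effort': array([ 5.18458997e-03, -5.56691408e+01,  3.45070374e+01,  1.15859119e-02,
       -1.07380999e-04, -4.77109381e-06]), 'tool_pos': array([0.24142949, 0.49386228, 0.20040894]), 'ee_rot': array([-2.34126134e-04,  2.25442662e-01,  9.74256241e-01, -5.72744762e-04]), 'wrist_force': array([-0.35758954, -0.15917312,  0.36338397]), 'moment': array([-0.04238758, -0.0412601 ,  0.04232308]), 'gripper_force': 0.0, 'opening': 0.08566063446077478}
```

View pics/scene0b.png

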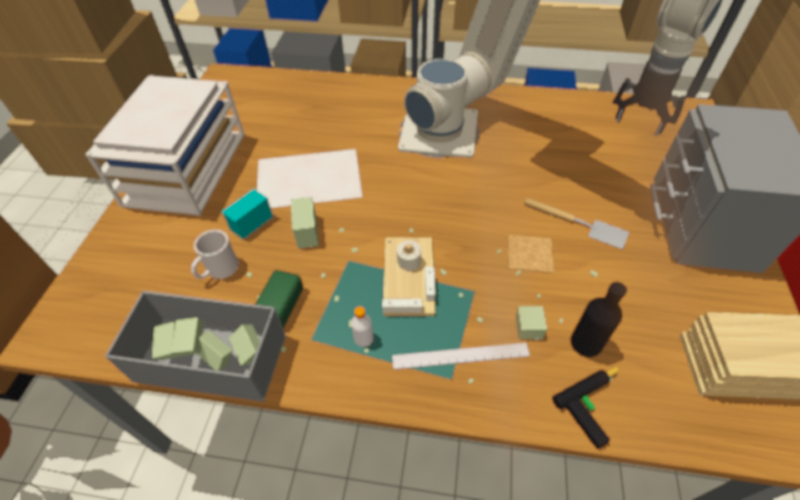

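View pics/side0.png

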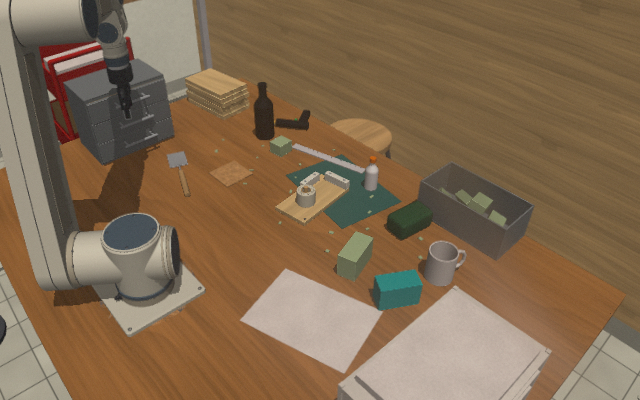

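The scene picture (800-wide) shows the jig with roll at (408,255), the mat at (530,252), the green block at (303,222), and the turquoise look-alike at (247,213). I'll enlarge the scene and side crops for corners.

```bash
python3 - <<'E'
import cv2
a=cv2.imread('pics/scene0.png')[145:265,225:455]
b=cv2.imread('pics/side0.png')[130:290,200:400]
cv2.imwrite('pics/c1.png',cv2.resize(a,None,fx=3.4,fy=3.4,interpolation=cv2.INTER_CUBIC))
cv2.imwrite('pics/c2.png',cv2.resize(b,None,fx=3.7,fy=3.7,interpolation=cv2.INTER_CUBIC))
E
```

```text
(no output)
```

View pics/c1.png

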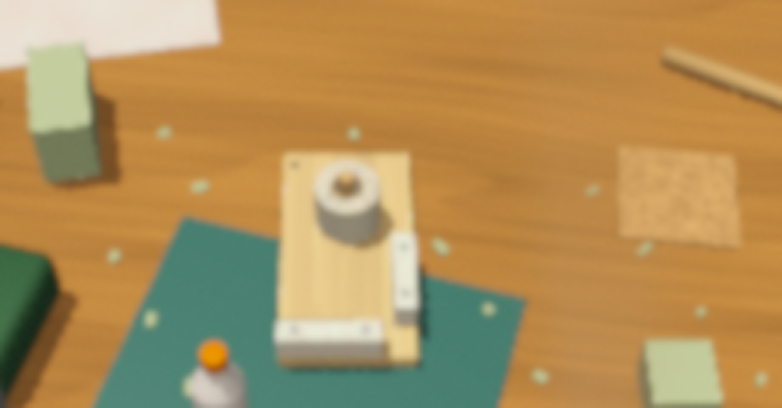

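View pics/c2.png

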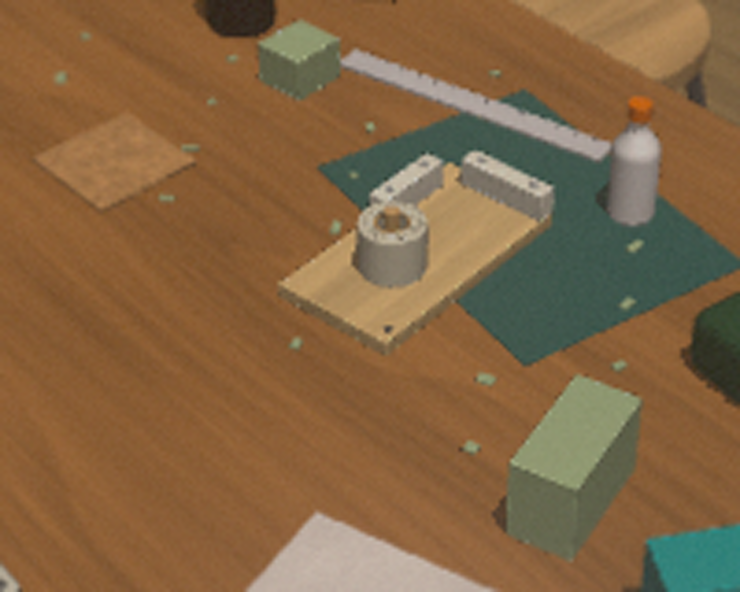

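Corners read: c1 jig bed (283,153),(409,153),(418,360); block top (28,47),(87,43),(95,124),(33,133). c2 block top (583,377),(640,399),(571,488),(509,461); the roll's top is centred at about (347,187) and (392,226).

```bash
cat > m.py <<'E'
from h import *
S=lambda p:((p[0]+.5)/3.4-.5+225,(p[1]+.5)/3.4-.5+145)
D=lambda p:((p[0]+.5)/3.7-.5+200,(p[1]+.5)/3.7-.5+130)
def go(name,sc,sd,z):
    for n,F,ps in(('scene',S,sc),('side',D,sd)):
        Q=np.array([px2w(n,F(p),z)[:2] for p in ps]); print(name,n,(Q*1000).round(0).tolist(),'mean',(Q.mean(0)*1000).round(1))
        if len(Q)==4:
            e=np.diff(np.vstack([Q,Q[:1]]),axis=0); print('  len',(np.linalg.norm(e,axis=1)*1000).round(0),'ang',np.degrees(np.arctan2(e[:,1],e[:,0])).round(1))
go('block',[(28,47),(87,43),(95,124),(33,133)],[(583,377),(640,399),(571,488),(509,461)],.075)
go('bed',[(283,153),(409,153),(418,360)],[(279,287),(387,343),(550,222)],.015)
go('mat',[(620,147),(733,155),(740,244),(619,237)],[(127,113),(195,158),(101,208),(35,159)],.004)
go('rolltop',[(347,187)],[(392,226)],.063)
go('doweltop',[(347,178)],[(393,212)],.077)
go('fence top in corners',[(392,232),(415,232)],[(440,157)],.043)
go('stop top',[(275,320),(382,320)],[(466,156),(553,190)],.043)
E
python3 m.py
```

```text
block scene [[431.0, -348.0], [418.0, -292.0], [519.0, -257.0], [538.0, -311.0]] mean [ 476.6 -302. ]
  len [ 57. 107.  57. 113.] ang [ 103.5   19.   -70.7 -161.1]
block side [[523.0, -268.0], [537.0, -314.0], [433.0, -344.0], [419.0, -295.0]] mean [ 477.8 -305.2]
  len [ 48. 108.  51. 107.] ang [ -72.8 -163.9  105.8   14.5]
bed scene [[479.0, -90.0], [462.0, 29.0], [692.0, 63.0]] mean [544.4   0.8]
bed side [[463.0, 26.0], [483.0, -89.0], [698.0, -63.0]] mean [548.  -41.9]
mat scene [[416.0, 231.0], [411.0, 338.0], [519.0, 341.0], [527.0, 232.0]] mean [468.2 285.5]
  len [108. 108. 110. 110.] ang [  92.7    1.5  -86.  -179.5]
mat side [[526.0, 343.0], [531.0, 238.0], [420.0, 232.0], [417.0, 338.0]] mean [473.7 287.8]
  len [105. 110. 105. 109.] ang [ -87.6 -177.1   91.7    2.7]
rolltop scene [[551.0, -18.0]] mean [550.7 -18. ]
rolltop side [[549.0, -21.0]] mean [548.9 -21. ]
doweltop scene [[552.0, -18.0]] mean [551.8 -17.8]
doweltop side [[550.0, -21.0]] mean [550.3 -20.9]
fence top in corners scene [[580.0, 27.0], [577.0, 47.0]] mean [578.6  36.8]
fence top in corners side [[666.0, 46.0]] mean [665.6  46.1]
stop top scene [[687.0, -60.0], [674.0, 30.0]] mean [680.7 -15.2]
stop top side [[684.0, 32.0], [706.0, -57.0]] mean [695.1 -12.7]
```

```bash
cat >> h.py <<'E'
def plan(x,y,z,yaw,rows=8,tf=None):
    """tool-frame shift to the TCP target (yaw = world angle of tool x, deg), turn first; fractions per row"""
    s=robot.get_state(); q=s['ee_rot']; M=R.from_quat([q[1],q[2],q[3],q[0]]).as_matrix()
    a=np.radians(yaw); X=np.array([np.cos(a),np.sin(a),0]); Y=np.array([np.sin(a),-np.cos(a),0]); T=np.c_[X,Y,[0,0,-1]]
    rv=R.from_matrix(M.T@T).as_rotvec(); d=np.array([x,y,z])-s['tool_pos']
    print('pos',(s['tool_pos']*1000).round(1),'toolx yaw',np.degrees(np.arctan2(M[1,0],M[0,0])).round(2),'op',round(s['opening']*1e3,1),'F',s['wrist_force'].round(1),'gf',round(s['gripper_force'],1),'t',round(s['clock'],2))
    print('turn total/.08',(rv/.08).round(2),'shift mm',(T.T@d*1000).round(1),'frac/row',(T.T@d/.05/rows).round(3))
E
python3 -m jog '[{"linear":[0,0,0],"angular":[0,0,-0.94],"gripper":0},{"linear":[0,0,0],"angular":[0,0,-0.94],"gripper":0},{"linear":[0,0,0],"angular":[0,0,-0.94],"gripper":0},{"linear":[0,0,0],"angular":[0,0,-0.94],"gripper":0},{"linear":[0,0,0],"angular":[0,0,-0.94],"gripper":0},{"linear":[0,0,0],"angular":[0,0,-0.94],"gripper":0},{"linear":[0,0,0],"angular":[0,0,-0.94],"gripper":0},{"linear":[0,0,0],"angular":[0,0,-0.94],"gripper":0}]' 40
python3 -c "from h import *;plan(.551,-.0195,.17,188.4,16)"
```

```text
clock: 0.9
tool_pos: [0.2415, 0.4939, 0.2006]
ee_rot: [-0.0, -0.075, 0.997, -0.0]
wrist_force: [-0.1, -0.2, -0.2]
opening: 0.0854
gripper_force: 0.0
pos [241.5 493.9 200.6] toolx yaw -171.41 op 85.4 F [-0.1 -0.2 -0.2] gf 0.0 t 0.9
turn total/.08 [-0.01 -0.01  0.04] shift mm [-231.2 -553.1   30.6] frac/row [-0.289 -0.691  0.038]
```

```bash
python3 -m jog '[{"linear":[-0.29,-0.69,0],"angular":[0,0,0],"gripper":0},{"linear":[-0.29,-0.69,0],"angular":[0,0,0],"gripper":0},{"linear":[-0.29,-0.69,0],"angular":[0,0,0],"gripper":0},{"linear":[-0.29,-0.69,0],"angular":[0,0,0],"gripper":0},{"linear":[-0.29,-0.69,0],"angular":[0,0,0],"gripper":0},{"linear":[-0.29,-0.69,0],"angular":[0,0,0],"gripper":0},{"linear":[-0.29,-0.69,0],"angular":[0,0,0],"gripper":0},{"linear":[-0.29,-0.69,0],"angular":[0,0,0],"gripper":0}]'
python3 -m jog '[{"linear":[-0.29,-0.69,0],"angular":[0,0,0],"gripper":0},{"linear":[-0.29,-0.69,0],"angular":[0,0,0],"gripper":0},{"linear":[-0.29,-0.69,0],"angular":[0,0,0],"gripper":0},{"linear":[-0.29,-0.69,0],"angular":[0,0,0],"gripper":0},{"linear":[-0.29,-0.69,0],"angular":[0,0,0],"gripper":0},{"linear":[-0.29,-0.69,0],"angular":[0,0,0],"gripper":0},{"linear":[-0.29,-0.69,0],"angular":[0,0,0],"gripper":0},{"linear":[0,0,0],"angular":[0,0,0],"gripper":0}]'
python3 - <<'E'
from h import *
plan(.551,-.0195,.04,188.4)
ct=cal('wrist'); np.save('T1.npy',ct[1]); im=viewer.capture('wrist'); cv2.imwrite('pics/w1.png',im)
E
```

```text
clock: 1.7
tool_pos: [0.3971, 0.2366, 0.2008]
ee_rot: [-0.0, -0.073, 0.997, -0.0]
wrist_force: [1.1, 0.4, 1.2]
opening: 0.0856
gripper_force: 0.0
clock: 2.5
tool_pos: [0.5342, 0.0106, 0.1999]
ee_rot: [-0.0, -0.072, 0.997, -0.0]
wrist_force: [-0.3, 0.5, -0.5]
opening: 0.0853
gripper_force: 0.0
pos [534.2  10.6 199.9] toolx yaw -171.79 op 85.3 F [-0.3  0.5 -0.5] gf 0.0 t 2.5
turn total/.08 [-0.01 -0.01 -0.04] shift mm [-12.2 -32.2 159.9] frac/row [-0.031 -0.08   0.4  ]
```

View pics/w1.png

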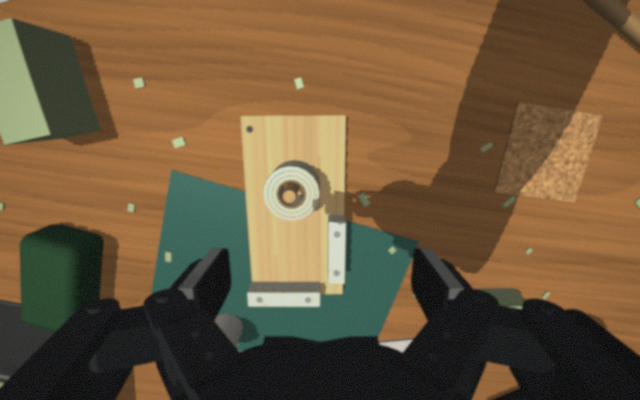

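Wrist view: roll ring centred at (291,193), mat corners (518,103),(602,116),(575,203),(496,191), bed corners (241,116),(346,116), fence top (329..345, 221..283), stop inner top edge (248,292)-(320,292).

```bash
python3 - <<'E'
from h import *
c,_,f=cal('wrist'); ct=(c,np.load('T1.npy'),f)
for n,z,ps in [('roll',.063,[(291,193)]),('dowel',.077,[(290,195)]),('mat',.004,[(518,103),(602,116),(575,203),(496,191)]),('bed',.015,[(241,116),(346,116),(342,294)]),('fence',.043,[(329,221),(329,283),(345,221)]),('stop',.043,[(248,292),(320,292)]),('block far top',.075,[(50,133),(10,20)])]:
    Q=np.array([px2w('wrist',p,z,ct)[:2]*1000 for p in ps]); print(n,Q.round(0).tolist(),Q.mean(0).round(1))
E
```

```text
roll [[549.0, -18.0]] [548.6 -17.8]
dowel [[547.0, -18.0]] [547.1 -17.6]
mat [[417.0, 229.0], [414.0, 339.0], [524.0, 344.0], [524.0, 233.0]] [469.9 286.4]
bed [[480.0, -88.0], [463.0, 30.0], [689.0, 63.0]] [544.    1.6]
fence [[580.0, 28.0], [659.0, 40.0], [578.0, 46.0]] [605.7  37.8]
stop [[686.0, -57.0], [673.0, 31.0]] [679.5 -13. ]
block far top [[519.0, -262.0], [418.0, -297.0]] [ 468.5 -279.5]
```

```bash
python3 -m jog '[{"linear":[-0.11,-0.31,0],"angular":[0,0,0],"gripper":0},{"linear":[-0.11,-0.31,0],"angular":[0,0,0],"gripper":0},{"linear":[0,0,0.6],"angular":[0,0,0],"gripper":0},{"linear":[0,0,0.6],"angular":[0,0,0],"gripper":0},{"linear":[0,0,0.6],"angular":[0,0,0],"gripper":0},{"linear":[0,0,0.6],"angular":[0,0,0],"gripper":0},{"linear":[0,0,0.5],"angular":[0,0,0],"gripper":0},{"linear":[0,0,0.4],"angular":[0,0,0],"gripper":0}]'
python3 -c "from h import *;plan(.5497,-.0187,.03,188.4,1)"
```

```text
clock: 3.35
tool_pos: [0.5476, -0.0152, 0.0345]
ee_rot: [-0.0, -0.074, 0.997, 0.0]
wrist_force: [-0.2, 0.3, 0.1]
opening: 0.0854
gripper_force: 0.0
pos [547.6 -15.2  34.5] toolx yaw -171.55 op 85.4 F [-0.2  0.3  0.1] gf 0.0 t 3.35
turn total/.08 [ 0.   -0.01  0.01] shift mm [-1.6 -3.8  4.5] frac/row [-0.031 -0.076  0.091]
```

```bash
python3 -m jog '[{"linear":[-0.03,-0.07,0.04],"angular":[0,0,0],"gripper":0},{"linear":[0,0,0],"angular":[0,0,0],"gripper":0.3},{"linear":[0,0,0],"angular":[0,0,0],"gripper":0.6},{"linear":[0,0,0],"angular":[0,0,0],"gripper":1},{"linear":[0,0,0],"angular":[0,0,0],"gripper":1},{"linear":[0,0,0],"angular":[0,0,0],"gripper":1},{"linear":[0,0,0],"angular":[0,0,0],"gripper":1},{"linear":[0,0,0],"angular":[0,0,0],"gripper":1}]' 40
python3 -c "from h import *;plan(.5497,-.0187,.13,188.4)"
```

```text
clock: 4.15
tool_pos: [0.5505, -0.0198, 0.0348]
ee_rot: [0.001, -0.073, 0.997, -0.002]
wrist_force: [-0.3, -6.8, 4.4]
opening: 0.012
gripper_force: 39.0
pos [550.5 -19.8  34.8] toolx yaw -171.64 op 12.0 F [-0.3 -6.8  4.4] gf 39.0 t 4.15
turn total/.08 [-0.04  0.01 -0.01] shift mm [  0.6   1.2 -95.2] frac/row [ 0.001  0.003 -0.238]
```

```bash
python3 - <<'E'
from h import *
a=viewer.capture('side')[130:230,230:370]
b=viewer.capture('wrist')
cv2.imwrite('pics/g1.png',np.hstack([cv2.resize(a,(480,343),interpolation=cv2.INTER_CUBIC),cv2.resize(b[100:400,180:460],(320,343))]))
E
```

```text
(no output)
```

View pics/g1.png

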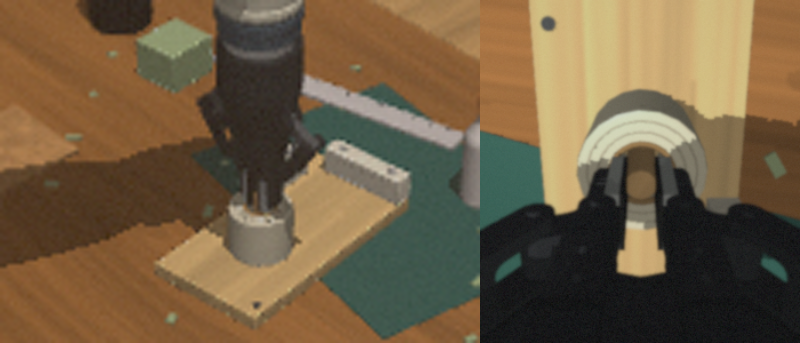

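Unexpected: opening reads 12 mm, and the picture shows the shut fingers straddling the dowel at the roll's top rather than around the roll. I'll compute where the tips must be.

```bash
python3 - <<'E'
from h import *
for z in (.035,.05,.063,.077):
    P=[(.5505,-.0198,z)]
    s=w2px('side',P[0]); w=w2px('wrist',P[0])
    print(z,'side crop',((s-[230,130])*3.43).round(0),'wrist crop',((w-[180,100])*[320/280,343/300]+[480,0]).round(0))
plan(.55,-.02,.035,188.4)
s=robot.get_state();print(s['moment'].round(2))
E
```

```text
0.035 side crop [260. 231.] wrist crop [639. 151.]
0.05 side crop [260. 218.] wrist crop [639. 162.]
0.063 side crop [260. 207.] wrist crop [638. 174.]
0.077 side crop [260. 195.] wrist crop [638. 188.]
pos [550.4 -19.8  34.8] toolx yaw -171.64 op 11.6 F [-0.2 -6.7  3.2] gf 39.0 t 4.25
turn total/.08 [-0.04  0.01 -0.01] shift mm [ 0.4 -0.1 -0.2] frac/row [ 0.001 -0.    -0.   ]
[-1.44  0.16  0.01]
```

```bash
python3 -m jog '[{"linear":[0,0,0],"angular":[0,0,0],"gripper":0.82},{"linear":[0,0,0],"angular":[0,0,0],"gripper":0.82},{"linear":[0,0,0],"angular":[0,0,0],"gripper":0.82},{"linear":[0,0,-0.04],"angular":[0,0,0],"gripper":0.82},{"linear":[0,0,-0.04],"angular":[0,0,0],"gripper":0.82},{"linear":[0,0,-0.04],"angular":[0,0,0],"gripper":0.82},{"linear":[0,0,0],"angular":[0,0,0],"gripper":0.82},{"linear":[0,0,0],"angular":[0,0,0],"gripper":0.82}]' 20
python3 -c "from h import *;plan(.5497,-.0187,.13,188.4)"
```

```text
clock: 5.05
tool_pos: [0.5497, -0.0189, 0.0397]
ee_rot: [-0.0, -0.073, 0.997, -0.001]
wrist_force: [0.3, -5.2, -1.0]
opening: 0.0157
gripper_force: 2.9
pos [549.7 -18.9  39.7] toolx yaw -171.61 op 15.7 F [ 0.3 -5.2 -1. ] gf 2.9 t 5.05
turn total/.08 [-0.01 -0.01 -0.  ] shift mm [ -0.    0.2 -90.3] frac/row [-0.     0.    -0.226]
```

```bash
python3 -m jog '[{"linear":[0,0,-0.1],"angular":[0,0,0],"gripper":0.82},{"linear":[0,0,-0.15],"angular":[0,0,0],"gripper":0.82},{"linear":[0,0,-0.15],"angular":[0,0,0],"gripper":0.82},{"linear":[0,0,-0.15],"angular":[0,0,0],"gripper":0.82},{"linear":[0,0,-0.2],"angular":[0,0,0],"gripper":0.82},{"linear":[0,0,-0.2],"angular":[0,0,0],"gripper":0.82},{"linear":[0,0,-0.2],"angular":[0,0,0],"gripper":0.82},{"linear":[0,0,0],"angular":[0,0,0],"gripper":0.82}]' 20
python3 - <<'E'
from h import *
plan(.5497,-.0187,.13,188.4)
a=viewer.capture('side')[130:230,230:370]
b=viewer.capture('wrist')
cv2.imwrite('pics/g2.png',np.hstack([cv2.resize(a,(420,300),interpolation=cv2.INTER_CUBIC),cv2.resize(b[80:380,140:500],(380,317))[:300]]))
E
```

```text
clock: 5.85
tool_pos: [0.5507, -0.0184, 0.0992]
ee_rot: [0.001, -0.073, 0.997, -0.0]
wrist_force: [0.7, 0.4, -0.8]
opening: 0.0154
gripper_force: 0.0
pos [550.7 -18.4  99.2] toolx yaw -171.58 op 15.4 F [ 0.7  0.4 -0.8] gf 0.0 t 5.85
turn total/.08 [-0.01  0.03  0.  ] shift mm [  1.   -0.1 -30.8] frac/row [ 0.003 -0.    -0.077]
```

View pics/g2.png

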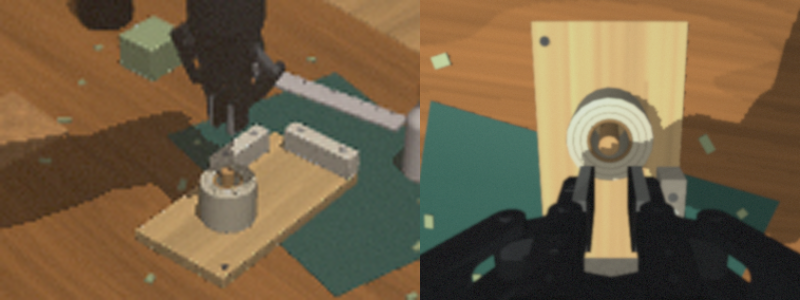

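The roll is untouched on the dowel; I gripped too high (open pads stand back 13 mm). Reopen, go 15 mm deeper, and close gradually.

```bash
python3 -m jog '[{"linear":[0,0,0],"angular":[0,0,0],"gripper":0},{"linear":[0,0,0],"angular":[0,0,0],"gripper":0},{"linear":[0,0,0],"angular":[0,0,0],"gripper":0},{"linear":[0,0,0],"angular":[0,0,0],"gripper":0},{"linear":[0,0,0],"angular":[0,0,0],"gripper":0},{"linear":[0,0,0],"angular":[0,0,0],"gripper":0},{"linear":[0,0,0.4],"angular":[0,0,0],"gripper":0},{"linear":[0,0,0.4],"angular":[0,0,0],"gripper":0}]' 30
python3 -m jog '[{"linear":[0,0,0.3],"angular":[0,0,0],"gripper":0},{"linear":[0,0,0.2],"angular":[0,0,0],"gripper":0},{"linear":[0,0,0.14],"angular":[0,0,0],"gripper":0},{"linear":[0,0,0.1],"angular":[0,0,0],"gripper":0},{"linear":[0,0,0],"angular":[0,0,0],"gripper":0},{"linear":[0,0,0],"angular":[0,0,0],"gripper":0.15},{"linear":[0,0,0],"angular":[0,0,0],"gripper":0.25},{"linear":[0,0,0],"angular":[0,0,0],"gripper":0.3}]' 30
python3 -c "from h import *;plan(.5497,-.0187,.02,188.4)"
```

```text
clock: 6.75
tool_pos: [0.5503, -0.0184, 0.0575]
ee_rot: [0.001, -0.073, 0.997, -0.0]
wrist_force: [-0.3, -0.4, -0.3]
opening: 0.0855
gripper_force: 0.0
clock: 7.55
tool_pos: [0.5502, -0.0184, 0.0209]
ee_rot: [0.0, -0.073, 0.997, -0.0]
wrist_force: [-0.5, 0.1, 0.7]
opening: 0.0597
gripper_force: 0.2
pos [550.2 -18.4  20.9] toolx yaw -171.59 op 59.7 F [-0.5  0.1  0.7] gf 0.2 t 7.55
turn total/.08 [-0.    0.01  0.  ] shift mm [ 0.5 -0.2  0.9] frac/row [ 0.001 -0.001  0.002]
```

```bash
python3 -m jog '[{"linear":[0,0,0],"angular":[0,0,0],"gripper":0.4},{"linear":[0,0,0],"angular":[0,0,0],"gripper":0.5},{"linear":[0,0,0],"angular":[0,0,0],"gripper":0.6},{"linear":[0,0,0],"angular":[0,0,0],"gripper":0.6},{"linear":[0,0,-0.1],"angular":[0,0,0],"gripper":0.6},{"linear":[0,0,-0.1],"angular":[0,0,0],"gripper":0.6},{"linear":[0,0,0],"angular":[0,0,0],"gripper":0.6},{"linear":[0,0,0],"angular":[0,0,0],"gripper":0.6}]' 30
python3 -c "from h import *;plan(.5497,-.0187,.11,188.4)"
```

```text
clock: 8.35
tool_pos: [0.5499, -0.0183, 0.0306]
ee_rot: [0.0, -0.073, 0.997, -0.0]
wrist_force: [-0.5, 0.3, -0.9]
opening: 0.0577
gripper_force: 32.4
pos [549.9 -18.3  30.6] toolx yaw -171.59 op 57.7 F [-0.5  0.3 -0.9] gf 32.4 t 8.35
turn total/.08 [-0.  0.  0.] shift mm [  0.3  -0.3 -79.4] frac/row [ 0.001 -0.001 -0.198]
```

```bash
python3 -m jog '[{"linear":[0,0,-0.2],"angular":[0,0,0],"gripper":0.6},{"linear":[0,0,-0.3],"angular":[0,0,0],"gripper":0.6},{"linear":[0,0,-0.3],"angular":[0,0,0],"gripper":0.6},{"linear":[0,0,-0.3],"angular":[0,0,0],"gripper":0.6},{"linear":[0,0,-0.3],"angular":[0,0,0],"gripper":0.6},{"linear":[0,0,-0.3],"angular":[0,0,0],"gripper":0.6},{"linear":[0,0,-0.2],"angular":[0,0,0],"gripper":0.6},{"linear":[0,0,0],"angular":[0,0,0],"gripper":0.6}]' 30
python3 - <<'E'
from h import *
plan(.4705,.2868,.0115,188.4)
im=viewer.capture('wrist'); cv2.imwrite('pics/w3.png',im)
E
```

```text
clock: 9.15
tool_pos: [0.5506, -0.0184, 0.127]
ee_rot: [0.001, -0.073, 0.997, -0.0]
wrist_force: [0.7, -0.4, -1.0]
opening: 0.0572
gripper_force: 32.4
pos [550.6 -18.4 127. ] toolx yaw -171.59 op 57.2 F [ 0.7 -0.4 -1. ] gf 32.4 t 9.15
turn total/.08 [-0.01  0.03  0.  ] shift mm [ 34.6 313.7 115.5] frac/row [0.087 0.784 0.289]
```

View pics/w3.png

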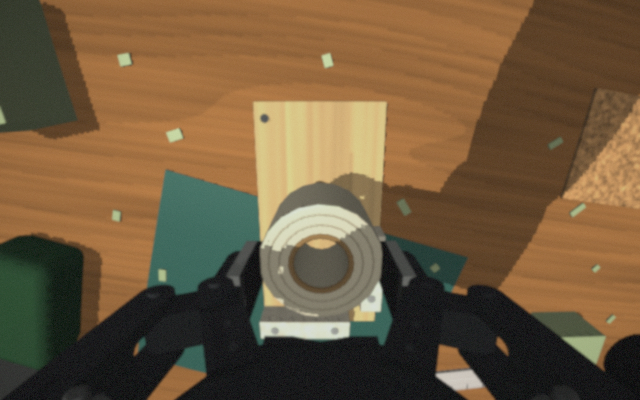

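The roll hangs centred between the pads, ring at (321,263), clear of the dowel.

```bash
python3 - <<'E'
from h import *
print(px2w('wrist',(321,263),.169))
E
python3 -m jog '[{"linear":[0.09,0.5,0],"angular":[0,0,0],"gripper":0.6},{"linear":[0.09,0.9,0],"angular":[0,0,0],"gripper":0.6},{"linear":[0.09,0.9,0],"angular":[0,0,0],"gripper":0.6},{"linear":[0.09,0.9,0],"angular":[0,0,0],"gripper":0.6},{"linear":[0.09,0.9,0],"angular":[0,0,0],"gripper":0.6},{"linear":[0.09,0.9,0],"angular":[0,0,0],"gripper":0.6},{"linear":[0.09,0.75,0],"angular":[0,0,0],"gripper":0.6},{"linear":[0.09,0.5,0],"angular":[0,0,0],"gripper":0.6}]' 30
python3 -c "from h import *;plan(.4705,.2868,.0115,188.4)"
```

```text
[ 0.54879316 -0.01743646  0.169     ]
clock: 10.0
tool_pos: [0.4672, 0.2877, 0.1245]
ee_rot: [-0.001, -0.074, 0.997, -0.0]
wrist_force: [0.0, 1.1, -0.9]
opening: 0.0575
gripper_force: 32.4
pos [467.2 287.7 124.5] toolx yaw -171.49 op 57.5 F [ 0.   1.1 -0.9] gf 32.4 t 10.0
turn total/.08 [-0.   -0.02  0.02] shift mm [ -3.2  -1.4 113. ] frac/row [-0.008 -0.004  0.283]
```

```bash
python3 -m jog '[{"linear":[-0.06,-0.03,0.3],"angular":[0,0,0],"gripper":0.6},{"linear":[0,0,0.4],"angular":[0,0,0],"gripper":0.6},{"linear":[0,0,0.4],"angular":[0,0,0],"gripper":0.6},{"linear":[0,0,0.4],"angular":[0,0,0],"gripper":0.6},{"linear":[0,0,0.3],"angular":[0,0,0],"gripper":0.6},{"linear":[0,0,0.24],"angular":[0,0,0],"gripper":0.6},{"linear":[0,0,0.12],"angular":[0,0,0],"gripper":0.6},{"linear":[0,0,0],"angular":[0,0,0],"gripper":0.6}]' 30
python3 -c "from h import *;plan(.4705,.2868,.0105,188.4)"
```

```text
clock: 10.8
tool_pos: [0.4713, 0.2842, 0.0166]
ee_rot: [-0.001, -0.073, 0.997, -0.0]
wrist_force: [-0.1, -0.1, -0.3]
opening: 0.0574
gripper_force: 32.4
pos [471.3 284.2  16.6] toolx yaw -171.59 op 57.4 F [-0.1 -0.1 -0.3] gf 32.4 t 10.8
turn total/.08 [-0.   -0.02  0.  ] shift mm [0.4 2.6 6.1] frac/row [0.001 0.007 0.015]
```

```bash
python3 -m jog '[{"linear":[0,0.05,0.04],"angular":[0,0,0],"gripper":0.6},{"linear":[0,0,0.04],"angular":[0,0,0],"gripper":0.6},{"linear":[0,0,0.02],"angular":[0,0,0],"gripper":0.6},{"linear":[0,0,0],"angular":[0,0,0],"gripper":0.6},{"linear":[0,0,0],"angular":[0,0,0],"gripper":0.6},{"linear":[0,0,0],"angular":[0,0,0],"gripper":0.6},{"linear":[0,0,0],"angular":[0,0,0],"gripper":0.6},{"linear":[0,0,0],"angular":[0,0,0],"gripper":0.6}]' 30
python3 -c "from h import *;plan(.4705,.2868,.0105,188.4)"
```

```text
clock: 11.6
tool_pos: [0.4714, 0.2869, 0.0125]
ee_rot: [0.0, -0.073, 0.997, 0.0]
wrist_force: [0.1, -0.1, -0.2]
opening: 0.0576
gripper_force: 32.4
pos [471.4 286.9  12.5] toolx yaw -171.59 op 57.6 F [ 0.1 -0.1 -0.2] gf 32.4 t 11.6
turn total/.08 [0. 0. 0.] shift mm [ 0.9 -0.   2. ] frac/row [ 0.002 -0.     0.005]
```

```bash
python3 -m jog '[{"linear":[0,0,0.02],"angular":[0,0,0],"gripper":0.6},{"linear":[0,0,0.02],"angular":[0,0,0],"gripper":0.6},{"linear":[0,0,0],"angular":[0,0,0],"gripper":0.6},{"linear":[0,0,0],"angular":[0,0,0],"gripper":0.6},{"linear":[0,0,0],"angular":[0,0,0],"gripper":0.6},{"linear":[0,0,0],"angular":[0,0,0],"gripper":0.6},{"linear":[0,0,0],"angular":[0,0,0],"gripper":0.6},{"linear":[0,0,0],"angular":[0,0,0],"gripper":0.6}]' 30
python3 -c "from h import *;plan(.4705,.2868,.0105,188.4)"
```

```text
clock: 12.4
tool_pos: [0.4714, 0.287, 0.0105]
ee_rot: [-0.0, -0.073, 0.997, 0.0]
wrist_force: [-0.4, -0.2, -1.5]
opening: 0.0574
gripper_force: 32.4
pos [471.4 287.   10.5] toolx yaw -171.59 op 57.4 F [-0.4 -0.2 -1.5] gf 32.4 t 12.4
turn total/.08 [ 0. -0.  0.] shift mm [ 0.9 -0.1 -0. ] frac/row [ 0.002 -0.    -0.   ]
```

```bash
python3 -m jog '[{"linear":[0,0,0.015],"angular":[0,0,0],"gripper":0.6},{"linear":[0,0,0.01],"angular":[0,0,0],"gripper":0.6},{"linear":[0,0,0],"angular":[0,0,0],"gripper":0.6},{"linear":[0,0,0],"angular":[0,0,0],"gripper":0.3},{"linear":[0,0,0],"angular":[0,0,0],"gripper":0.2},{"linear":[0,0,0],"angular":[0,0,0],"gripper":0.1},{"linear":[0,0,0],"angular":[0,0,0],"gripper":0},{"linear":[0,0,0],"angular":[0,0,0],"gripper":0}]' 20
python3 -m jog '[{"linear":[0,0,-0.1],"angular":[0,0,0],"gripper":0},{"linear":[0,0,-0.3],"angular":[0,0,0],"gripper":0},{"linear":[0,0,-0.5],"angular":[0,0,0],"gripper":0},{"linear":[0,0,-0.7],"angular":[0,0,0],"gripper":0},{"linear":[0,0,-0.7],"angular":[0,0,0],"gripper":0},{"linear":[0,0,-0.7],"angular":[0,0,0],"gripper":0},{"linear":[0,0,-0.6],"angular":[0,0,0],"gripper":0},{"linear":[0,0,0],"angular":[0,0,0],"gripper":0}]'
python3 - <<'E'
from h import *
plan(.4775,-.3035,.19,196.5,16)
im=viewer.capture('scene'); cv2.imwrite('pics/s4.png',im)
E
```

```text
clock: 13.2
tool_pos: [0.4713, 0.2869, 0.0091]
ee_rot: [-0.0, -0.073, 0.997, -0.0]
wrist_force: [0.7, 0.5, 0.7]
opening: 0.0853
gripper_force: 0.0
clock: 14.0
tool_pos: [0.4729, 0.2877, 0.1939]
ee_rot: [0.003, -0.073, 0.997, 0.001]
wrist_force: [0.6, 0.3, -0.2]
opening: 0.0854
gripper_force: 0.0
pos [472.9 287.7 193.9] toolx yaw -171.58 op 85.4 F [ 0.6  0.3 -0.2] gf 0.0 t 14.0
turn total/.08 [ 0.02  0.09 -1.76] shift mm [ 163.5 -568.1    3.9] frac/row [ 0.204 -0.71   0.005]
```

```bash
python3 -m jog '[{"linear":[0,0,0],"angular":[0,0,-0.88],"gripper":0},{"linear":[0,0,0],"angular":[0,0,-0.88],"gripper":0},{"linear":[0.23,-0.8,0],"angular":[0,0,0],"gripper":0},{"linear":[0.23,-0.8,0],"angular":[0,0,0],"gripper":0},{"linear":[0.23,-0.8,0],"angular":[0,0,0],"gripper":0},{"linear":[0.23,-0.8,0],"angular":[0,0,0],"gripper":0},{"linear":[0.23,-0.8,0],"angular":[0,0,0],"gripper":0},{"linear":[0.23,-0.8,0],"angular":[0,0,0],"gripper":0}]'
python3 -m jog '[{"linear":[0.23,-0.8,0],"angular":[0,0,0],"gripper":0},{"linear":[0.23,-0.8,0],"angular":[0,0,0],"gripper":0},{"linear":[0.23,-0.8,0],"angular":[0,0,0],"gripper":0},{"linear":[0.23,-0.8,0],"angular":[0,0,0],"gripper":0},{"linear":[0.23,-0.8,0],"angular":[0,0,0],"gripper":0},{"linear":[0.23,-0.8,0],"angular":[0,0,0],"gripper":0},{"linear":[0.23,-0.8,0],"angular":[0,0,0],"gripper":0},{"linear":[0,0,0],"angular":[0,0,0],"gripper":0}]'
python3 - <<'E'
from h import *
plan(.4775,-.3035,.045,196.5,16)
ct=cal('wrist'); np.save('T2.npy',ct[1]); b=viewer.capture('wrist')
a=cv2.imread('pics/s4.png')[170:240,390:460]
cv2.imwrite('pics/w5.png',np.hstack([b[:,80:560],cv2.resize(a,(320,400),interpolation=cv2.INTER_CUBIC)]))
E
```

```text
clock: 14.85
tool_pos: [0.4725, 0.0357, 0.1884]
ee_rot: [-0.001, -0.143, 0.99, 0.0]
wrist_force: [1.6, -0.1, 0.6]
opening: 0.0854
gripper_force: 0.0
clock: 15.65
tool_pos: [0.4749, -0.2582, 0.1874]
ee_rot: [-0.001, -0.141, 0.99, 0.0]
wrist_force: [-0.1, -0.2, -0.7]
opening: 0.0853
gripper_force: 0.0
pos [ 474.9 -258.2  187.4] toolx yaw -163.76 op 85.3 F [-0.1 -0.2 -0.7] gf 0.0 t 15.65
turn total/.08 [ 0.01 -0.02 -0.06] shift mm [ 10.4 -44.2 142.4] frac/row [ 0.013 -0.055  0.178]
```

View pics/w5.png

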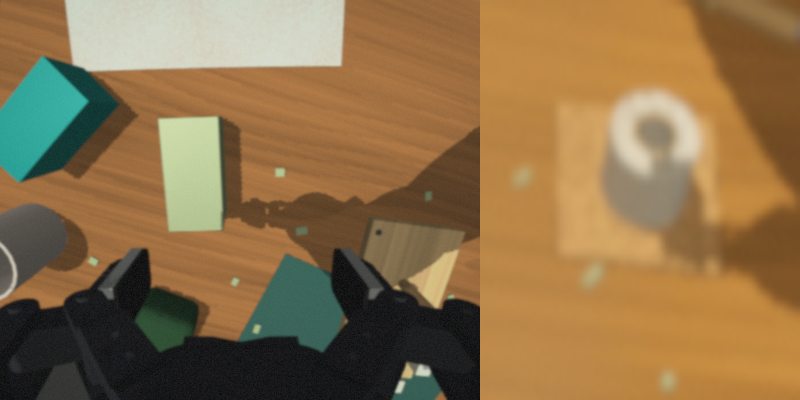

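The roll stands upright on the mat (right inset). The block's top corners are at (238,118),(299,116),(302,230),(249,231) in the full wrist picture.

```bash
python3 - <<'E'
from h import *
c,_,f=cal('wrist'); ct=(c,np.load('T2.npy'),f)
Q=np.array([px2w('wrist',p,.075,ct)[:2]*1000 for p in [(238,118),(299,116),(302,230),(249,231)]])
e=np.diff(np.vstack([Q,Q[:1]]),axis=0);print(Q.round(0).tolist(),Q.mean(0),np.linalg.norm(e,axis=1).round(0),np.degrees(np.arctan2(e[:,1],e[:,0])).round(1))
print('roll',px2w('scene',(390+(655-480+.5)/320*70-.5,170+133.5/400*70-.5),.052)*1000)
m=Q.mean(0)/1000
plan(m[0],m[1],.034,196.5,8)
E
```

```text
[[432.0, -348.0], [415.0, -295.0], [520.0, -263.0], [536.0, -314.0]] [ 475.99870607 -304.91759925] [ 55. 110.  53. 109.] [ 107.9   16.8  -72.5 -161.9]
roll [470.44885566 288.20493962  52.        ]
pos [ 474.8 -256.   187.6] toolx yaw -163.72 op 85.3 F [ 0.3  0.9 -0.5] gf 0.0 t 15.7
turn total/.08 [ 0.02 -0.02 -0.05] shift mm [ 12.7 -47.3 153.6] frac/row [ 0.032 -0.118  0.384]
```

```bash
python3 -m jog '[{"linear":[0.08,-0.32,0],"angular":[0,0,-0.1],"gripper":0},{"linear":[0.08,-0.32,0],"angular":[0,0,-0.1],"gripper":0},{"linear":[0.08,-0.32,0],"angular":[0,0,0],"gripper":0},{"linear":[0,0,0.4],"angular":[0,0,0],"gripper":0},{"linear":[0,0,0.5],"angular":[0,0,0],"gripper":0},{"linear":[0,0,0.4],"angular":[0,0,0],"gripper":0},{"linear":[0,0,0],"angular":[0,0,0],"gripper":0},{"linear":[0,0,0],"angular":[0,0,0],"gripper":0}]'
python3 -c "from h import *;plan(.476,-.305,.033,197.2)"
```

```text
clock: 16.5
tool_pos: [0.478, -0.3031, 0.1245]
ee_rot: [-0.0, -0.151, 0.988, 0.0]
wrist_force: [-0.5, -0.3, 0.2]
opening: 0.0857
gripper_force: 0.0
pos [ 478.  -303.1  124.5] toolx yaw -162.59 op 85.7 F [-0.5 -0.3  0.2] gf 0.0 t 16.5
turn total/.08 [ 0.01 -0.    0.05] shift mm [ 2.5 -1.2 91.5] frac/row [ 0.006 -0.003  0.229]
```

```bash
python3 -m jog '[{"linear":[0.05,-0.02,0.4],"angular":[0,0,0.05],"gripper":0},{"linear":[0,0,0.5],"angular":[0,0,0],"gripper":0},{"linear":[0,0,0.4],"angular":[0,0,0],"gripper":0},{"linear":[0,0,0.3],"angular":[0,0,0],"gripper":0},{"linear":[0,0,0.2],"angular":[0,0,0],"gripper":0},{"linear":[0,0,0.03],"angular":[0,0,0],"gripper":0},{"linear":[0,0,0],"angular":[0,0,0],"gripper":0.15},{"linear":[0,0,0],"angular":[0,0,0],"gripper":0.25}]' 30
python3 -c "from h import *;plan(.476,-.305,.033,197.2)"
```

```text
clock: 17.3
tool_pos: [0.4765, -0.3056, 0.0338]
ee_rot: [0.001, -0.149, 0.989, -0.001]
wrist_force: [-0.5, -0.0, 0.1]
opening: 0.064
gripper_force: 0.0
pos [ 476.5 -305.6   33.8] toolx yaw -162.83 op 64.0 F [-0.5 -0.   0.1] gf 0.0 t 17.3
turn total/.08 [-0.02  0.01 -0.01] shift mm [0.3 0.7 0.8] frac/row [0.001 0.002 0.002]
```

```bash
python3 -m jog '[{"linear":[0,0,0],"angular":[0,0,0],"gripper":0.35},{"linear":[0,0,0],"angular":[0,0,0],"gripper":0.45},{"linear":[0,0,0],"angular":[0,0,0],"gripper":0.6},{"linear":[0,0,0],"angular":[0,0,0],"gripper":0.6},{"linear":[0,0,0],"angular":[0,0,0],"gripper":0.6},{"linear":[0,0,-0.1],"angular":[0,0,0],"gripper":0.6},{"linear":[0,0,-0.1],"angular":[0,0,0],"gripper":0.6},{"linear":[0,0,0],"angular":[0,0,0],"gripper":0.6}]' 45
python3 -c "from h import *;plan(.57,-.1,.15,188.4)"
```

```text
clock: 18.1
tool_pos: [0.4762, -0.3054, 0.0435]
ee_rot: [0.0, -0.149, 0.989, -0.0]
wrist_force: [-0.6, -0.1, -1.4]
opening: 0.0533
gripper_force: 48.0
pos [ 476.2 -305.4   43.5] toolx yaw -162.83 op 53.3 F [-0.6 -0.1 -1.4] gf 48.0 t 18.1
turn total/.08 [-0.01  0.01  1.91] shift mm [-122.8  189.5 -106.5] frac/row [-0.307  0.474 -0.266]
```

```bash
python3 -m jog '[{"linear":[0,0,-0.2],"angular":[0,0,0],"gripper":0.6},{"linear":[0,0,-0.4],"angular":[0,0,0],"gripper":0.6},{"linear":[0,0,-0.5],"angular":[0,0,0],"gripper":0.6},{"linear":[0,0,-0.5],"angular":[0,0,0.4],"gripper":0.6},{"linear":[0,0,-0.4],"angular":[0,0,0.5],"gripper":0.6},{"linear":[0,0,-0.3],"angular":[0,0,0.5],"gripper":0.6},{"linear":[0,0,0],"angular":[0,0,0.5],"gripper":0.6},{"linear":[0,0,0],"angular":[0,0,0],"gripper":0.6}]' 45
python3 -c "from h import *;plan(.6176,-.0031,.15,188.4,12)"
```

```text
clock: 18.9
tool_pos: [0.476, -0.3052, 0.1586]
ee_rot: [0.0, -0.073, 0.997, -0.0]
wrist_force: [-0.0, -1.6, -2.2]
opening: 0.0535
gripper_force: 48.0
pos [ 476.  -305.2  158.6] toolx yaw -171.58 op 53.5 F [-0.  -1.6 -2.2] gf 48.0 t 18.9
turn total/.08 [-0.01  0.01  0.01] shift mm [-184.2  278.2    8.6] frac/row [-0.307  0.464  0.014]
```

```bash
python3 -m jog '[{"linear":[-0.3,0.46,0],"angular":[0,0,0],"gripper":0.6},{"linear":[-0.3,0.46,0],"angular":[0,0,0],"gripper":0.6},{"linear":[-0.3,0.46,0],"angular":[0,0,0],"gripper":0.6},{"linear":[-0.3,0.46,0],"angular":[0,0,0],"gripper":0.6},{"linear":[-0.3,0.46,0],"angular":[0,0,0],"gripper":0.6},{"linear":[-0.3,0.46,0],"angular":[0,0,0],"gripper":0.6},{"linear":[-0.3,0.46,0],"angular":[0,0,0],"gripper":0.6},{"linear":[-0.3,0.46,0],"angular":[0,0,0],"gripper":0.6}]' 45
python3 -m jog '[{"linear":[-0.3,0.46,0],"angular":[0,0,0],"gripper":0.6},{"linear":[-0.3,0.46,0],"angular":[0,0,0],"gripper":0.6},{"linear":[-0.3,0.46,0],"angular":[0,0,0],"gripper":0.6},{"linear":[-0.2,0.3,0],"angular":[0,0,0],"gripper":0.6},{"linear":[-0.1,0.16,0],"angular":[0,0,0],"gripper":0.6},{"linear":[0,0,0],"angular":[0,0,0],"gripper":0.6},{"linear":[0,0,0],"angular":[0,0,0],"gripper":0.6},{"linear":[0,0,0],"angular":[0,0,0],"gripper":0.6}]' 45
python3 -c "from h import *;plan(.6176,-.0031,.055,188.4,1)"
```

```text
clock: 19.7
tool_pos: [0.5676, -0.1044, 0.1575]
ee_rot: [-0.0, -0.074, 0.997, 0.0]
wrist_force: [0.3, -1.0, -0.9]
opening: 0.0536
gripper_force: 48.0
clock: 20.5
tool_pos: [0.6131, -0.0067, 0.1578]
ee_rot: [-0.0, -0.073, 0.997, -0.0]
wrist_force: [0.4, -0.3, -1.4]
opening: 0.0536
gripper_force: 48.0
pos [613.1  -6.7 157.8] toolx yaw -171.6 op 53.6 F [ 0.4 -0.3 -1.4] gf 48.0 t 20.5
turn total/.08 [-0. -0.  0.] shift mm [ -5.    2.9 102.8] frac/row [-0.1    0.058  2.055]
```

```bash
python3 -m jog '[{"linear":[-0.1,0.06,0],"angular":[0,0,0],"gripper":0.6},{"linear":[0,0,0.3],"angular":[0,0,0],"gripper":0.6},{"linear":[0,0,0.4],"angular":[0,0,0],"gripper":0.6},{"linear":[0,0,0.4],"angular":[0,0,0],"gripper":0.6},{"linear":[0,0,0.4],"angular":[0,0,0],"gripper":0.6},{"linear":[0,0,0.3],"angular":[0,0,0],"gripper":0.6},{"linear":[0,0,0.2],"angular":[0,0,0],"gripper":0.6},{"linear":[0,0,0],"angular":[0,0,0],"gripper":0.6}]' 45
python3 -c "from h import *;plan(.6176,-.0031,.0488,188.4,1)"
```

```text
clock: 21.3
tool_pos: [0.6173, -0.0022, 0.0565]
ee_rot: [-0.001, -0.074, 0.997, 0.0]
wrist_force: [-0.4, 0.8, -2.8]
opening: 0.0533
gripper_force: 48.0
pos [617.3  -2.2  56.5] toolx yaw -171.57 op 53.3 F [-0.4  0.8 -2.8] gf 48.0 t 21.3
turn total/.08 [ 0.01 -0.03  0.01] shift mm [-0.2 -1.   7.7] frac/row [-0.003 -0.019  0.155]
```

```bash
python3 -m jog '[{"linear":[0,-0.01,0.06],"angular":[0,0,0],"gripper":0.6},{"linear":[0,0,0.04],"angular":[0,0,0],"gripper":0.6},{"linear":[0,0,0.02],"angular":[0,0,0],"gripper":0.6},{"linear":[0,0,0.02],"angular":[0,0,0],"gripper":0.6},{"linear":[0,0,0],"angular":[0,0,0],"gripper":0.6},{"linear":[0,0,0],"angular":[0,0,0],"gripper":0.6},{"linear":[0,0,0],"angular":[0,0,0],"gripper":0.6},{"linear":[0,0,0],"angular":[0,0,0],"gripper":0.6}]' 45
python3 -c "from h import *;plan(.6176,-.0031,.0488,188.4,1)"
```

```text
clock: 22.1
tool_pos: [0.618, -0.0025, 0.0508]
ee_rot: [0.0, -0.074, 0.997, -0.0]
wrist_force: [-0.9, -0.3, -1.9]
opening: 0.0531
gripper_force: 48.0
pos [618.   -2.5  50.8] toolx yaw -171.54 op 53.1 F [-0.9 -0.3 -1.9] gf 48.0 t 22.1
turn total/.08 [-0.    0.    0.01] shift mm [ 0.5 -0.5  2. ] frac/row [ 0.009 -0.011  0.04 ]
```

```bash
python3 -m jog '[{"linear":[0,0,0.02],"angular":[0,0,0],"gripper":0.6},{"linear":[0,0,0.02],"angular":[0,0,0],"gripper":0.6},{"linear":[0,0,0.02],"angular":[0,0,0],"gripper":0.6},{"linear":[0,0,0],"angular":[0,0,0],"gripper":0.6},{"linear":[0,0,0],"angular":[0,0,0],"gripper":0.6},{"linear":[0,0,0],"angular":[0,0,0],"gripper":0.6},{"linear":[0,0,0],"angular":[0,0,0],"gripper":0.6},{"linear":[0,0,0],"angular":[0,0,0],"gripper":0.6}]' 45
python3 -c "from h import *;plan(.6176,-.0031,.0488,188.4,1)"
```

```text
clock: 22.9
tool_pos: [0.6181, -0.0026, 0.0488]
ee_rot: [0.001, -0.074, 0.997, -0.0]
wrist_force: [-3.4, -0.9, 8.6]
opening: 0.0534
gripper_force: 49.1
pos [618.1  -2.6  48.8] toolx yaw -171.55 op 53.4 F [-3.4 -0.9  8.6] gf 49.1 t 22.9
turn total/.08 [-0.    0.01  0.01] shift mm [ 0.5 -0.4  0. ] frac/row [ 0.011 -0.009  0.   ]
```

On the bed (8.6 N). Now slide to the fence (+y tool).

```bash
python3 -m jog '[{"linear":[0,0.03,0],"angular":[0,0,0],"gripper":0.6},{"linear":[0,0.03,0],"angular":[0,0,0],"gripper":0.6},{"linear":[0,0.03,0],"angular":[0,0,0],"gripper":0.6},{"linear":[0,0.02,0],"angular":[0,0,0],"gripper":0.6},{"linear":[0,0.02,0],"angular":[0,0,0],"gripper":0.6},{"linear":[0,0,0],"angular":[0,0,0],"gripper":0.6},{"linear":[0,0,0],"angular":[0,0,0],"gripper":0.6},{"linear":[0,0,0],"angular":[0,0,0],"gripper":0.6}]' 45
python3 -c "from h import *;plan(.6176,-.0031,.0488,188.4,1);print(robot.get_state()['moment'].round(2))"
```

```text
clock: 23.7
tool_pos: [0.6181, 0.0028, 0.0489]
ee_rot: [0.001, -0.073, 0.997, -0.001]
wrist_force: [0.3, -4.0, 6.2]
opening: 0.0535
gripper_force: 48.8
pos [618.1   2.8  48.9] toolx yaw -171.59 op 53.5 F [ 0.3 -4.   6.2] gf 48.8 t 23.7
turn total/.08 [-0.03  0.03  0.  ] shift mm [ 1.4 -5.8  0.1] frac/row [ 0.027 -0.116  0.003]
[-0.91 -0.09 -0.12]
```

```bash
python3 -m jog '[{"linear":[0,0.02,0],"angular":[0,0,0],"gripper":0.6},{"linear":[0,0.02,0],"angular":[0,0,0],"gripper":0.6},{"linear":[0,0.02,0],"angular":[0,0,0],"gripper":0.6},{"linear":[0,0,0],"angular":[0,0,0],"gripper":0.6},{"linear":[0,0,0],"angular":[0,0,0],"gripper":0.6},{"linear":[0,0,0],"angular":[0,0,0],"gripper":0.6},{"linear":[0,0,0],"angular":[0,0,0],"gripper":0.6},{"linear":[0,0,0],"angular":[0,0,0],"gripper":0.6}]' 45
python3 -c "from h import *;plan(.6176,-.0031,.0488,188.4,1);print(robot.get_state()['moment'].round(2))"
```

```text
clock: 24.5
tool_pos: [0.6179, 0.0033, 0.0491]
ee_rot: [0.001, -0.072, 0.997, -0.003]
wrist_force: [-0.1, -13.6, 5.7]
opening: 0.0533
gripper_force: 48.9
pos [617.9   3.3  49.1] toolx yaw -171.71 op 53.3 F [ -0.1 -13.6   5.7] gf 48.9 t 24.5
turn total/.08 [-0.08  0.03 -0.02] shift mm [ 1.2 -6.3  0.3] frac/row [ 0.025 -0.126  0.006]
[-3.36 -0.1  -0.4 ]
```

Fence contact (−13.6 N). Now toward the end stop (−x tool).

```bash
python3 -m jog '[{"linear":[-0.02,0,0],"angular":[0,0,0],"gripper":0.6},{"linear":[-0.02,0,0],"angular":[0,0,0],"gripper":0.6},{"linear":[-0.02,0,0],"angular":[0,0,0],"gripper":0.6},{"linear":[-0.02,0,0],"angular":[0,0,0],"gripper":0.6},{"linear":[-0.02,0,0],"angular":[0,0,0],"gripper":0.6},{"linear":[0,0,0],"angular":[0,0,0],"gripper":0.6},{"linear":[0,0,0],"angular":[0,0,0],"gripper":0.6},{"linear":[0,0,0],"angular":[0,0,0],"gripper":0.6}]' 45
python3 -c "from h import *;plan(.6176,-.0031,.0488,188.4,1);print(robot.get_state()['moment'].round(2))"
```

```text
clock: 25.3
tool_pos: [0.6214, 0.0038, 0.0492]
ee_rot: [0.0, -0.072, 0.997, -0.003]
wrist_force: [-5.7, -15.5, 10.8]
opening: 0.0535
gripper_force: 49.4
pos [621.4   3.8  49.2] toolx yaw -171.72 op 53.5 F [ -5.7 -15.5  10.8] gf 49.4 t 25.3
turn total/.08 [-0.09 -0.01 -0.03] shift mm [ 4.7 -6.3  0.4] frac/row [ 0.094 -0.126  0.007]
[-3.58  1.33 -0.32]
```

```bash
python3 -m jog '[{"linear":[-0.02,0,0],"angular":[0,0,0],"gripper":0.6},{"linear":[-0.02,0,0],"angular":[0,0,0],"gripper":0.6},{"linear":[-0.02,0,0],"angular":[0,0,0],"gripper":0.6},{"linear":[0,0,0],"angular":[0,0,0],"gripper":0.6},{"linear":[0,0,0],"angular":[0,0,0],"gripper":0.6},{"linear":[0,0,0],"angular":[0,0,0],"gripper":0.6},{"linear":[0,0,0],"angular":[0,0,0],"gripper":0.6},{"linear":[0,0,0],"angular":[0,0,0],"gripper":0.6}]' 45
python3 -c "from h import *;plan(.6176,-.0031,.0488,188.4,1);print(robot.get_state()['moment'].round(2))"
```

```text
clock: 26.1
tool_pos: [0.6232, 0.0041, 0.0493]
ee_rot: [-0.001, -0.072, 0.997, -0.004]
wrist_force: [-11.9, -17.0, 15.3]
opening: 0.0533
gripper_force: 49.9
pos [623.2   4.1  49.3] toolx yaw -171.74 op 53.3 F [-11.9 -17.   15.3] gf 49.9 t 26.1
turn total/.08 [-0.09 -0.03 -0.03] shift mm [ 6.6 -6.3  0.5] frac/row [ 0.131 -0.126  0.009]
[-3.71  2.44 -0.42]
```

```bash
python3 -m jog '[{"linear":[-0.02,0,0],"angular":[0,0,0],"gripper":0.6},{"linear":[-0.02,0,0],"angular":[0,0,0],"gripper":0.6},{"linear":[0,0,-0.01],"angular":[0,0,0],"gripper":0.6},{"linear":[0,0,0],"angular":[0,0,0],"gripper":0.6},{"linear":[0,0,0],"angular":[0,0,0],"gripper":0.6},{"linear":[0,0,0],"angular":[0,0,0],"gripper":0.6},{"linear":[0,0,0],"angular":[0,0,0],"gripper":0.6},{"linear":[0,0,0],"angular":[0,0,0],"gripper":0.6}]' 45
python3 - <<'E'
from h import *
plan(.6176,-.0031,.0488,188.4,1);print(robot.get_state()['moment'].round(2))
b=viewer.capture('wrist');a=viewer.capture('side')[110:230,220:380];s=viewer.capture('scene')[165:265,285:455]
r=np.vstack([cv2.resize(a,(400,300),interpolation=cv2.INTER_CUBIC),cv2.resize(s,(400,235),interpolation=cv2.INTER_CUBIC)])
cv2.imwrite('pics/e1.png',np.hstack([cv2.resize(b[:,180:480],(400,535),interpolation=cv2.INTER_CUBIC),r]))
E
```

```text
clock: 26.9
tool_pos: [0.6234, 0.0042, 0.0495]
ee_rot: [-0.003, -0.072, 0.997, -0.004]
wrist_force: [-18.9, -17.0, 17.1]
opening: 0.0538
gripper_force: 50.2
pos [623.4   4.2  49.5] toolx yaw -171.77 op 53.8 F [-18.9 -17.   17.1] gf 50.2 t 26.9
turn total/.08 [-0.08 -0.07 -0.04] shift mm [ 6.8 -6.4  0.7] frac/row [ 0.137 -0.128  0.015]
[-3.98  3.85 -0.63]
```

View pics/e1.png

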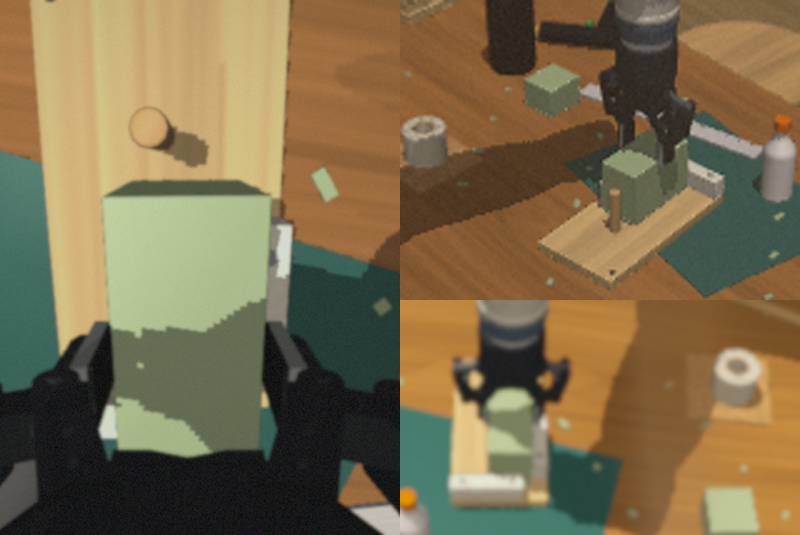

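The block sits in the corner against fence (right) and stop; the roll stands on the mat. Force grows without movement, so both contacts are firm. I'll remove the ~0.4° lean and press down a touch more.

```bash
python3 -m jog '[{"linear":[0,0,0.01],"angular":[-0.04,-0.04,-0.02],"gripper":0.6},{"linear":[0,0,0.01],"angular":[-0.04,-0.04,-0.02],"gripper":0.6},{"linear":[0,0,0],"angular":[0,0,0],"gripper":0.6},{"linear":[0,0,0],"angular":[0,0,0],"gripper":0.6},{"linear":[0,0,0],"angular":[0,0,0],"gripper":0.6},{"linear":[0,0,0],"angular":[0,0,0],"gripper":0.6},{"linear":[0,0,0],"angular":[0,0,0],"gripper":0.6},{"linear":[0,0,0],"angular":[0,0,0],"gripper":0.6}]' 45
python3 -c "from h import *;plan(.6176,-.0031,.0488,188.4,1);print(robot.get_state()['moment'].round(2))"
```

```text
clock: 27.85
tool_pos: [0.6234, 0.0041, 0.0491]
ee_rot: [0.001, -0.073, 0.997, -0.0]
wrist_force: [-21.2, -17.9, 22.4]
opening: 0.0533
gripper_force: 50.7
pos [623.4   4.1  49.1] toolx yaw -171.6 op 53.3 F [-21.2 -17.9  22.4] gf 50.7 t 27.85
turn total/.08 [-0.01  0.02  0.  ] shift mm [ 6.8 -6.3  0.3] frac/row [ 0.136 -0.126  0.006]
[-4.12  4.25 -0.85]
```

Level, square, and bearing about 18 N on the fence, 21 N on the stop and 22 N on the bed, so I'm handing it in.

```bash
python3 -c "from h import *;print(robot.job_done())"
```

```text
the job is handed in; nothing more can be done
None
```

The roll stands upright near the middle of the cork mat, and the block is held pressed against both the side fence and the end stop; the job was handed in at about 28 s, after a first grasp set too high closed on the dowel and was redone lower.

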